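Click the step attenuator to its mark and fire the sweep

ROBOT

A 6-joint arm with a two-finger parallel gripper is mounted at the origin on the work surface. World frame = base frame: x ahead of the robot, y to its left, z up, the work surface at z = 0. Lengths are in m, angles in rad, forces in N, time in s.
With the tool pointing down it reaches from about 0.375 to 0.975 m from the base axis. Payload 3.8 kg.
Tool frame: the origin (TCP) lies midway between the tips of the shut fingers; the grasp point (between the pads) lies 19 mm behind it (robot.grip_depth is the distance from the TCP to the grasp point, in m); z points along the fingers, y is the line along which they close (so a half turn about z gives the same grasp; the last joint's range is limited). The gripper opens to 85 mm and grips with 20 to 120 N. Pads are 22 mm wide; open, the fingers measure 114 mm over their backs; the gripper's body (76 mm by 85 mm) begins 54 mm behind the grasp point. The pads swing forward as they close: fully open they stand 13 mm farther back than shut.
Start: joints at [1.14, 0.264, 1.604, -0, 1.274, -0.037], TCP at [0.259, 0.623, 0.231] pointing down, gripper open.
Joint ranges: [-2.63, 2.63], [-0.94, 2.18], [0.31, 2.57], [-1.31, 4.45], [0, 2.66], [-2.55, 2.55]. Speed limits (rad/s): [2.57, 2.57, 3.14, 3.14, 3.14, 3.14].

INTERFACE

Orientations are given as [roll, pitch, yaw] about the fixed x, y, z axes, in that order (R = Rz(yaw) Ry(pitch) Rx(roll)).
In Python, from rig import robot, snapshot, spotter gives the robot as it stands.
- The arm moves only by the tool drive_tool, never from a script. Its argument "commands" is one flat list of numbers, 5 for each row, row after row: the shift along the tool's x, y, z in m, then the turn about the tool's z in rad, then the opening in per cent of the stroke, from 0 (shut) to 100 (fully open). A call has 1 to 12 rows; each row is the pose to reach, as a shift and turn from the pose commanded when the call began, along the tool's axes at that moment; what a row does not reach only later rows make up. A row lasts 1/8 s, in which the tool goes at most 62.5 mm and 10.7 degrees, less where a joint would pass 70% of its speed; a pose out of reach is approached as far as the arm can. A call with a gripper value outside its range is refused whole. The fingers move at their own pace and stop on an object; the grip force is fixed at half the most. Time passes only in rows, so rows that repeat a pose let the fingers close. It gives the time, the measured TCP pose, the force, the opening and the grip force at its end, in the units of the state.
- robot.observe(): the state, without advancing time (a new reading comes with each control period).
- snapshot(name): name is "scene" or "top" or "wrist"; returns a dict with "pixels" (480x640x3 uint8, red, green, blue), "depth" (480x640 float32, m along the optical axis (not along the pixel's ray), 0 where there is no reading), "fx", "fy", "cx", "cy" (pixels), "extrinsics" (4x4, takes a point from world to camera coordinates). Camera axes: x right, y up, looking along -z (the intrinsics and any distortion apply to the point x, -y, -z); pixel columns grow to the right and rows downward; lengths in m; the calibration is good to about 2 mm. A picture is of the moment at which its call begins.
- robot.finish_job(): hands the job in; it is judged then, once.
Trained networks look in a picture, given as the dict that the camera call returned (one of the last four; its "shot" number tells which), for a name from the list of things; names that differ only in an ending like _2 or _b are one class to them, and where a whole thing is asked for, a point or a joint stands for the part that bears it (a point fixed in the world has none). Each returns a list of dicts, best first, with "conf" (0 to 1); they miss things now and then, are a little off and sometimes report something else, mostly with a low value. They report only what shows in the picture. A call takes as long as a camera call.
- spotter.look_for(picture, thing): "centre" ([x, y, z] in m, in world coordinates, good to about 4 mm: the middle of the surface that is visible of it).
- spotter.spot_point(picture, thing): "centre" ([x, y, z] in m, in world coordinates, good to about 4 mm: a listed point, or the origin of a listed thing).
The state is a dict: "clock": time; "joint_positions": joint angles; "dq": joint speeds; "effort": joint torques, N m; "tool_pos": TCP position; "orientation": TCP orientation; "wrist_force": force on the tool from outside, world axes, zero at the start; "ft_torque": the same for the moment, N m; "grip_width": finger opening in m; "grasp_force": force on a finger pad.
Only numpy, scipy, OpenCV 4.12 (cv2) and the standard library are available. Lean on these libraries where they do the work, as an engineer would, in place of code of your own. Each camera call takes 0.05 s, during which the arm holds its last target. There are 200 camera calls.

TASK

Roll the knurled thumbwheel on top of the step attenuator towards the front of its case by fingertip friction, one or two clicks, until its white line clicks in at the top, between the two white index marks. With the wheel clicked in there, push the round button on the loose trigger box all the way down with a fingertip and let it come up again. Only touch these things: pick nothing up, leave the trigger box where it lies and do not disturb the other things on the bench.

Things in the scene. Friction and masses are not known exactly. Their poses are not given: they have to be found in the camera images.
- attenuator: Grey step attenuator, fixed to the bench, 150 (x) x 110 (y) x 70 mm high, dark glass strip on its front (-x) face, two brass connectors at its rear (+x). Origin: centre of its underside; x to the rear, z up. On top, in the middle, a black knurled thumbwheel stands on edge, its level axle along the case's y, 58 mm above the bench.
- wheel_crest (a point): Fixed point on the wheel's highest line, mid width, 98 mm above the bench, 40 mm above the axle. Wheel: radius 40 mm over 30 ridges (1.5 mm high, 8 mm apart), 24 mm wide, 28 mm of it out of the case's top. Fixed round black cheeks of radius 35 mm, 6 mm thick, flank it closely, so the rim stands 5 mm proud and cannot be pinched; each bears a white index mark on top.
- wheel (a joint): Turn of the thumbwheel, rad; grows as its top moves to the case's front (-x). Four click positions: 0, 0.524, 1.047, 1.571, soft stops 0.15 beyond the ends. The white line across the rim is on top at 1.047; it starts one or two clicks behind, on the rear side. A click takes some 1.5 N along the rim; let go, the wheel snaps to the nearest click position within 0.5 s.
- trigger: Loose grey trigger box, 90 (x) x 60 (y) x 26 mm high, about 0.35 kg, lying on the bench; origin at the centre of its underside, z up. In the middle of its top a black collar (radius 19 mm, to 30 mm high) with a round white push button. Must stay where it lies.
- button_top (a point): Centre of the top face of the trigger box's round button, 14 mm radius; 40 mm above the bench while up. Moves down with the button.
- trigger_button (a joint): How far the button is pressed, m: 0 up, 0.006 fully down; counts as pressed beyond 0.0045. Sprung: 1.5 N to start, 4.5 N fully down.
- adapter: Bystander: loose brass coaxial adapter standing near the trigger box (about 80 mm from its centre), 20 mm diameter, 42 mm high; origin under its foot.
- load: Bystander: loose finned aluminium load standing on end, 34 mm diameter, 56 mm high; origin under its foot.
- handset: Bystander: black handset lying flat, 148 x 72 x 9 mm; origin under its centre.
- wrench: Bystander: steel wrench lying on the right of the bench; origin under its middle.
- screwdriver: Bystander: screwdriver lying on the left of the bench; origin under its middle.
- mouse: Bystander: black computer mouse, 100 x 58 x 31 mm; origin under its centre.
- tray: Bystander: small grey open tray, 120 x 90 x 30 mm; origin under its centre.

How it is judged:
By the outcome, as a careful person would: the job done as asked, in the order asked, and still so for the second after the job is handed in, with the robot touching nothing.
It also fails if it takes over 64 s, if anything falls off the work surface, if the arm or the gripper's body presses on something with over 40 N, if the wrist force passes 120 N, or if a joint passes its speed limit or range.

## Working session

There is one attempt and no reset: what is moved stays moved. The work goes in short steps, Python scripts to look and compute and a tool call to move; the robot and the scene stay as the last step left them, time stands still between calls to the robot, and variables do not carry over. Pictures are saved under pics/ and viewed, at most 10 in all, crops included, and the job is handed in when it is done.

Besides the shell and the picture viewer there is one more tool, called after "Request:" as name(argument=value, ...) on one line, values as JSON. drive_tool: Moves the arm, as the interface text tells. Its arguments: {"type":"object","properties":{"commands":{"type":"array","items":{"type":"number"}}},"required":["commands"]}

```bash
mkdir -p pics; cat > h.py <<'E'
import numpy as np, cv2
from rig import robot, snapshot, spotter
def save(p,n,crop=None,s=1):
    im=p["pixels"][:,:,::-1]
    if crop: a,b,c,d=crop; im=im[b:d,a:c]
    cv2.imwrite("pics/"+n,cv2.resize(im,None,fx=s,fy=s,interpolation=cv2.INTER_CUBIC))
def st():
    o=robot.observe(); print({k:np.round(o[k],4).tolist() for k in("clock","tool_pos","orientation","wrist_force","grip_width","joint_positions")})
E
python3 - <<'E'
from h import *
st()
for c in("scene","top"):
    p=snapshot(c); save(p,c+"0.png")
    for t in("attenuator","wheel_crest","trigger","button_top","adapter","load","mouse","tray"):
        r=spotter.spot_point(p,t)
        print(c,t,[(np.round(q["centre"],4).tolist(),round(q["conf"],2)) for q in r[:2]])
E
```

```text
{'clock': 0.0, 'tool_pos': [0.2587, 0.6227, 0.23], 'orientation': [-3.1394, -0.0001, 2.7478], 'wrist_force': [-0.1303, 0.4184, -0.627], 'grip_width': 0.0853, 'joint_positions': [1.1401, 0.2648, 1.6053, 0.0, 1.2737, -0.0369]}
scene attenuator [([0.4856, -0.2405, -0.0019], 0.84)]
scene wheel_crest [([0.4862, -0.2405, 0.1009], 0.7)]
scene trigger [([0.5059, 0.2007, -0.0022], 0.78)]
scene button_top [([0.5079, 0.203, 0.0444], 0.7)]
scene adapter [([0.4959, 0.2792, 0.001], 0.7)]
scene load [([0.4847, -0.0015, -0.0006], 0.85)]
scene mouse [([0.4956, 0.2815, -0.0001], 0.68), ([0.2255, 0.3488, -0.0008], 0.64)]
scene tray [([0.2823, -0.3474, 0.005], 0.81)]
top attenuator [([0.4851, -0.2357, -0.0029], 0.63)]
top wheel_crest [([0.4823, -0.24, 0.0989], 0.7)]
top trigger [([0.506, 0.1973, 0.0013], 0.83)]
top button_top [([0.5069, 0.1978, 0.0396], 0.55)]
top adapter [([0.4932, 0.282, -0.0011], 0.55)]
top load [([0.487, -0.005, 0.0024], 0.74)]
top mouse [([0.2274, 0.348, 0.0022], 0.73), ([0.5016, 0.4456, 0.0021], 0.72)]
top tray [([0.2773, -0.3486, 0.001], 0.72)]
```

View pics/top0.png

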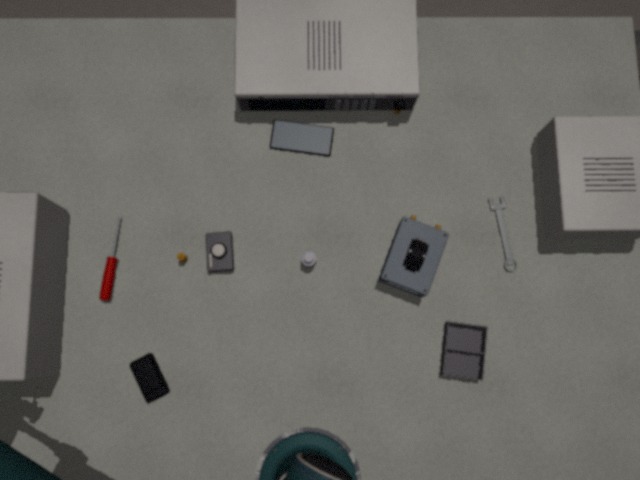

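View pics/scene0.png

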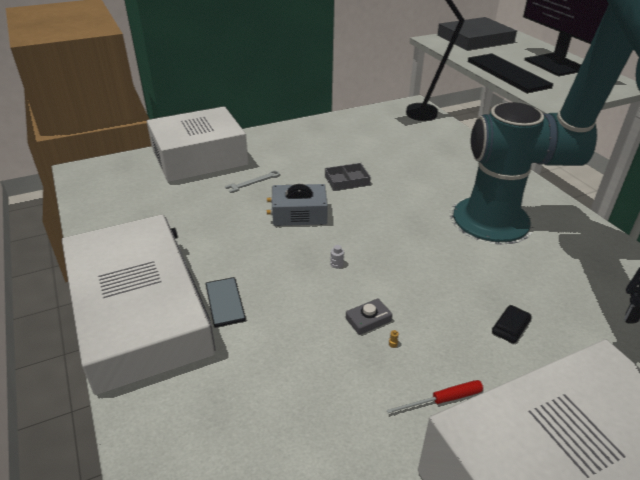

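The pictures agree with the networks. The attenuator is at about (413,256) in the top view, with its brass connectors up and to the right (yaw about -0.3). The trigger is at (219,252) with the adapter at (182,258), and the load is at (308,260). I'll move above the attenuator with the fingers shut. The current tool yaw already puts tool x roughly along the case's front direction.

Request:
drive_tool(commands=[-0.539,-0.711,-0.07,0,0,-0.539,-0.711,-0.07,0,0,-0.539,-0.711,-0.07,0,0,-0.539,-0.711,-0.07,0,0,-0.539,-0.711,-0.07,0,0,-0.539,-0.711,-0.07,0,0,-0.539,-0.711,-0.07,0,0,-0.539,-0.711,-0.07,0,0,-0.539,-0.711,-0.07,0,0,-0.539,-0.711,-0.07,0,0,-0.539,-0.711,-0.07,0,0,-0.539,-0.711,-0.07,0,0])

```text
clock: 2.4
tool_pos: [0.4477, -0.1024, 0.2907]
orientation: [3.141, 0.002, 2.747]
wrist_force: [2.0, 1.1, 0.5]
grip_width: -0.0002
grasp_force: 0.0
```

```bash
python3 - <<'E'
from h import *
st()
p=snapshot("wrist"); save(p,"w0.png")
print(np.round(np.linalg.inv(p["extrinsics"]),3))
for t in("attenuator","wheel_crest"):
    print(t,[(np.round(q["centre"],4).tolist(),round(q["conf"],2)) for q in spotter.spot_point(p,t)[:2]])
E
```

```text
{'clock': 2.4, 'tool_pos': [0.4477, -0.1024, 0.2907], 'orientation': [3.141, 0.0016, 2.7473], 'wrist_force': [2.0419, 1.0529, 0.548], 'grip_width': -0.0002, 'joint_positions': [-0.2792, -0.1888, 1.9641, 0.0004, 1.3646, -1.4559]}
[[ 0.384 -0.872 -0.304  0.37 ]
 [ 0.923  0.363  0.126 -0.07 ]
 [ 0.001 -0.329  0.944  0.433]
 [ 0.     0.     0.     1.   ]]
attenuator [([0.4845, -0.2375, 0.0008], 0.77)]
wheel_crest [([0.4848, -0.2408, 0.0994], 0.65)]
```

View pics/w0.png

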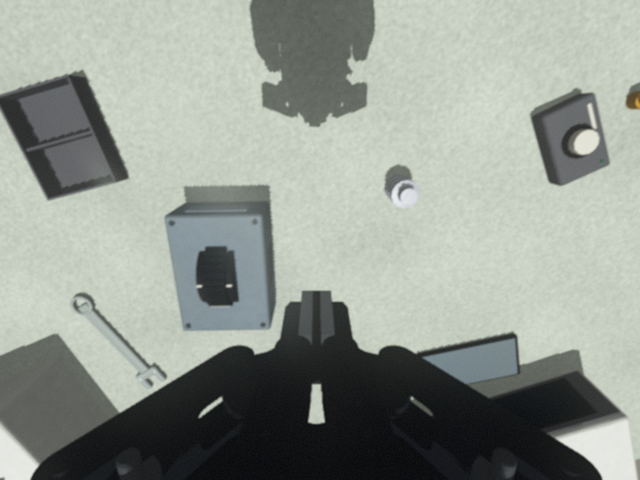

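The picture shows the case at (222,268), almost aligned, with its front strip at the top. The index marks are at (200,286) and (231,286). I'll measure the yaw from depth and zoom in on the wheel.

```bash
cat >> h.py <<'E'
def world(p):
    d=p["depth"]; v,u=np.mgrid[:480,:640]
    c=np.stack([(u-p["cx"])/p["fx"]*d,-(v-p["cy"])/p["fy"]*d,-d,np.ones_like(d)],-1)
    w=c@np.linalg.inv(p["extrinsics"]).T; w=w[...,:3]; w[d==0]=np.nan; return w
def rect(p,c,z0,z1,r):
    w=world(p); m=(w[...,2]>z0)&(w[...,2]<z1)&(np.hypot(w[...,0]-c[0],w[...,1]-c[1])<r)
    q=(w[m][:,:2]*1000).astype(np.float32); b=cv2.minAreaRect(q); print("rect mm",b,len(q), "z",np.median(w[m][:,2])); return w
E
python3 - <<'E'
from h import *
p=snapshot("wrist"); save(p,"w0c.png",(160,190,290,340),5)
w=rect(p,(.485,-.24),.064,.074,.11)
rect(p,(.506,.199),.02,.035,.07)
m=(w[...,2]>.09)&(np.hypot(w[...,0]-.485,w[...,1]+.24)<.06)
print(np.nanmax(w[m],0),np.mean(w[m],0)); 
for v,u in((286,200),(286,231)): print(w[v,u])
E
```

```text
rect mm ((488.6475524902344, -238.9833984375), (109.7166748046875, 150.78192138671875), 68.34679412841797) 8908 z 0.0698758463292086
rect mm ((508.43731689453125, 198.08836364746094), (89.93731689453125, 60.630531311035156), 4.049619674682617) 3798 z 0.02604343499829362
[ 0.5142591  -0.21584679  0.09916099] [ 0.48671795 -0.23787454  0.09395787]
[ 0.48168014 -0.25553598  0.0933284 ]
[ 0.4951611  -0.22429276  0.09280076]
```

View pics/w0c.png

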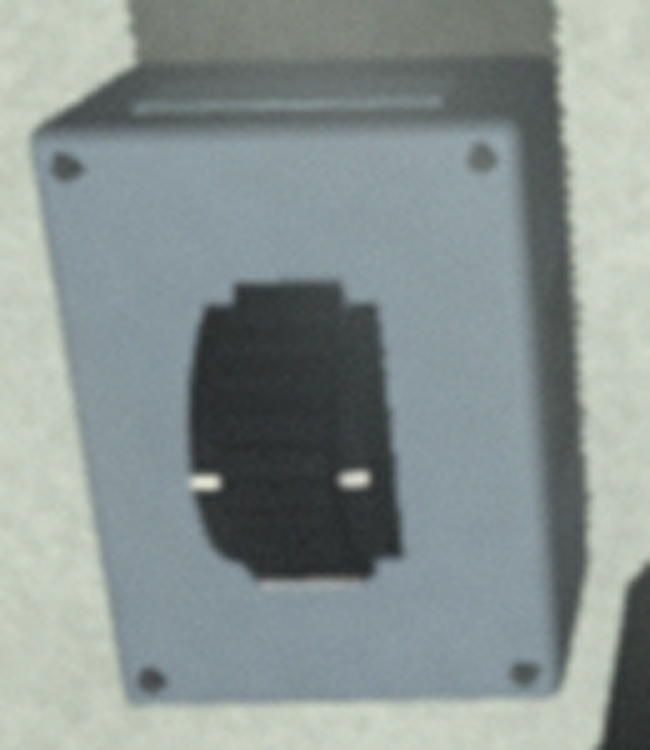

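```bash
python3 - <<'E'
from h import *
p=snapshot("wrist"); a=-.378
for n in(0,1,2):
    t=n*.5236; r=.04*np.sin(t); q=np.array([.4865+r*np.cos(a),-.2395+r*np.sin(a),.058+.04*np.cos(t),1])
    c=p["extrinsics"]@q; u=p["cx"]-p["fx"]*c[0]/c[2]; v=p["cy"]+p["fy"]*c[1]/c[2]
    print(n,u,v,"crop",(u-160)*5,(v-190)*5)
o=robot.observe()["tool_pos"]; y=2.7473
for tgt in([.4865,-.2395],):
    d=np.array(tgt)-o[:2]; print(d@[np.cos(y),np.sin(y)], d@[np.sin(y),-np.cos(y)])
E
```

```text
0 212.04784456836904 287.5678071229818 crop 260.2392228418452 487.8390356149089
1 215.520565630318 301.3325029292924 crop 277.60282815159 556.6625146464619
2 220.3904108388162 306.055051493905 crop 301.952054194081 580.2752574695251
-0.08985085988808371 -0.1136104764657562
```

The line (crop row 582) is two clicks behind the top. Next I'll move above the wheel, slightly to the rear of the crest.

Request:
drive_tool(commands=[-0.099,-0.1135,0.05,-0.0165,0,-0.099,-0.1135,0.1,-0.0165,0,-0.099,-0.1135,0.17,-0.0165,0,-0.099,-0.1135,0.17,-0.0165,0,-0.099,-0.1135,0.182,-0.0165,0,-0.099,-0.1135,0.182,-0.0165,0])

```text
clock: 3.4
tool_pos: [0.4952, -0.241, 0.1076]
orientation: [3.141, -0.002, 2.766]
wrist_force: [-1.1, 0.7, -0.2]
grip_width: 0.0001
grasp_force: 0.0
```

```bash
python3 - <<'E'
from h import *
st()
p=snapshot("wrist"); save(p,"w1.png",(160,140,480,380),2); st()
for t in("wheel_crest",):
    print(t,[(np.round(q["centre"],4).tolist(),round(q["conf"],2)) for q in spotter.spot_point(p,t)[:2]])
E
```

```text
{'clock': 3.4, 'tool_pos': [0.4952, -0.241, 0.1076], 'orientation': [3.141, -0.002, 2.7662], 'wrist_force': [-1.125, 0.7272, -0.1781], 'grip_width': 0.0001, 'joint_positions': [-0.4984, 0.1425, 1.9911, 0.0005, 1.01, -1.6941]}
{'clock': 3.45, 'tool_pos': [0.4963, -0.2418, 0.1093], 'orientation': [3.1414, 0.0013, 2.7662], 'wrist_force': [-0.2408, 0.793, -0.1704], 'grip_width': -0.0001, 'joint_positions': [-0.4986, 0.1409, 1.9894, 0.0004, 1.01, -1.6943]}
wheel_crest [([0.4857, -0.2433, 0.0977], 0.66), ([0.4941, -0.0045, -0.0032], 0.28)]
```

View pics/w1.png

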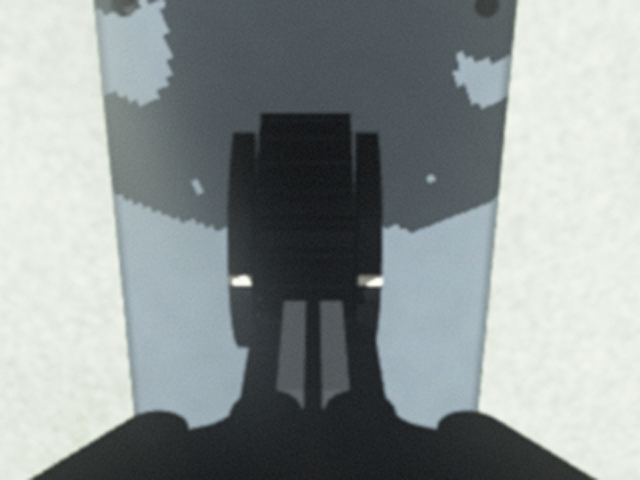

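The tip is centred between the cheeks (x≈315) and just to the rear of the index marks (rows 280). Now I'll descend gently to contact.

Request:
drive_tool(commands=[0,0,0.007,0,0,0,0,0.01,0,0,0,0,0.011,0,0,0,0,0.011,0,0,0,0,0.011,0,0])

```text
clock: 4.12
tool_pos: [0.496, -0.2432, 0.0976]
orientation: [3.141, 0.001, 2.764]
wrist_force: [0.3, 1.5, 4.9]
grip_width: 0.0004
grasp_force: 2.2
```

Request:
drive_tool(commands=[0,0,0.001,0,0,0.003,0,0.001,0,0,0.006,0,0.001,0,0,0.009,0,0.001,0,0,0.012,0,0.001,0,0,0.015,0,0.001,0,0,0.018,0,0.001,0,0,0.018,0,0.001,0,0])

```text
clock: 5.12
tool_pos: [0.4792, -0.2367, 0.0973]
orientation: [-3.142, 0.001, 2.764]
wrist_force: [-0.8, 1.7, 8.5]
grip_width: -0.0002
grasp_force: 4.6
```

Request:
drive_tool(commands=[0,0,-0.012,0,0,-0.04,0,-0.03,0,0,-0.04,0,-0.03,0,0,-0.04,0,-0.03,0,0,-0.04,0,-0.03,0,0])

```text
clock: 5.75
tool_pos: [0.5143, -0.2505, 0.1248]
orientation: [3.141, -0.003, 2.764]
wrist_force: [-0.3, -0.7, -0.1]
grip_width: -0.0001
grasp_force: 0.0
```

```bash
python3 - <<'E'
from h import *
st()
p=snapshot("wrist"); save(p,"w2.png",(160,140,480,380),2)
E
```

```text
{'clock': 5.75, 'tool_pos': [0.5143, -0.2505, 0.1248], 'orientation': [3.1414, -0.0026, 2.7642], 'wrist_force': [-0.2953, -0.7241, -0.0547], 'grip_width': -0.0001, 'joint_positions': [-0.4967, 0.1627, 1.9321, -0.0001, 1.0494, -1.69]}
```

View pics/w2.png

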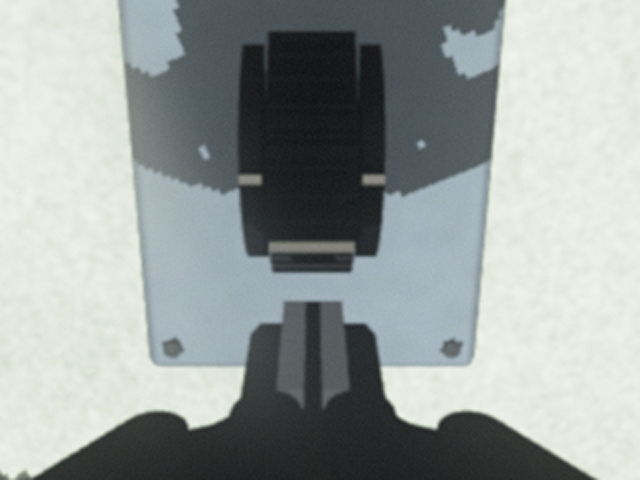

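The line now shows at row 247, against the index marks at row 180, so it is one click behind. I'll repeat the stroke.

Request:
drive_tool(commands=[0.022,0,0.015,0,0,0.022,0,0.024,0,0,0.022,0,0.028,0,0,0.022,0,0.03,0,0,0.025,0,0.03,0,0,0.028,0,0.03,0,0,0.031,0,0.03,0,0,0.034,0,0.03,0,0,0.037,0,0.03,0,0,0.04,0,0.03,0,0,0.041,0,0.03,0,0,0.041,0,0.03,0,0])

```text
clock: 7.3
tool_pos: [0.4782, -0.2362, 0.0974]
orientation: [-3.141, 0.001, 2.764]
wrist_force: [-2.2, 1.8, 9.1]
grip_width: -0.0002
grasp_force: 4.5
```

Request:
drive_tool(commands=[0,0,-0.012,0,0,-0.04,0,-0.03,0,0,-0.04,0,-0.03,0,0,-0.04,0,-0.03,0,0,-0.04,0,-0.03,0,0])

```text
clock: 7.92
tool_pos: [0.5135, -0.2501, 0.1249]
orientation: [3.141, -0.003, 2.764]
wrist_force: [-0.3, 0.1, 0.1]
grip_width: 0.0
grasp_force: 0.0
```

```bash
python3 - <<'E'
from h import *
st()
p=snapshot("wrist"); save(p,"w3.png",(160,140,480,380),2)
E
```

```text
{'clock': 7.925, 'tool_pos': [0.5135, -0.2501, 0.1249], 'orientation': [3.1414, -0.0026, 2.7643], 'wrist_force': [-0.2951, 0.0638, 0.1184], 'grip_width': 0.0, 'joint_positions': [-0.4968, 0.1609, 1.9341, -0.0001, 1.0492, -1.6902]}
```

View pics/w3.png

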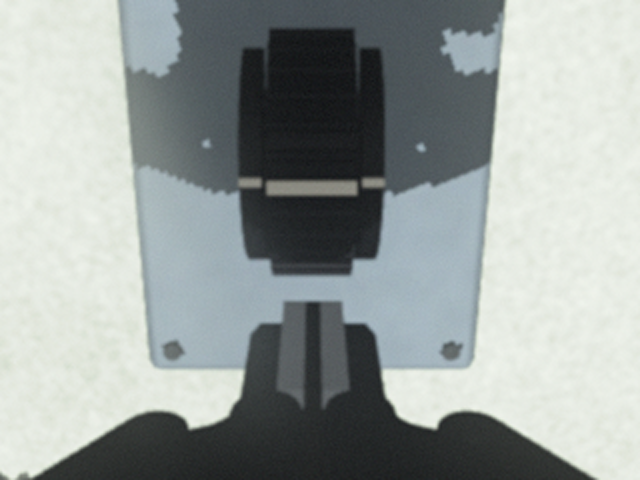

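The line is at the top, between the index marks (row 187 against 183; the small offset is the rim standing higher). Now I'll lift and move over the trigger box.

Request:
drive_tool(commands=[0,0,-0.06,0,0,0.03,0.06,-0.1,0,0,0.1715,0.415,-0.1,0,0,0.1715,0.415,-0.1,0,0,0.1715,0.415,-0.1,0,0,0.1715,0.415,-0.1,0,0,0.1715,0.415,-0.1,0,0,0.1715,0.415,-0.1,0,0,0.1715,0.415,-0.1,0,0,0.1715,0.415,-0.1,0,0,0.1715,0.415,-0.06,0,0,0.1715,0.415,-0.06,0,0])

```text
clock: 9.48
tool_pos: [0.5055, 0.1956, 0.1824]
orientation: [-3.136, -0.006, 2.763]
wrist_force: [-0.7, 0.2, -0.1]
grip_width: 0.0001
grasp_force: 0.0
```

```bash
python3 - <<'E'
from h import *
st()
p=snapshot("wrist"); save(p,"w4.png")
for t in("trigger","button_top","adapter"):
    print(t,[(np.round(q["centre"],4).tolist(),round(q["conf"],2)) for q in spotter.spot_point(p,t)[:2]])
w=rect(p,(.506,.199),.022,.028,.07)
m=(w[...,2]>.036)&(w[...,2]<.046)&(np.hypot(w[...,0]-.506,w[...,1]-.199)<.03)
print("btn",np.mean(w[m],0),m.sum()); rect(p,(.506,.199),.036,.046,.03)
E
```

```text
{'clock': 9.475, 'tool_pos': [0.5055, 0.1956, 0.1824], 'orientation': [-3.1358, -0.0058, 2.7627], 'wrist_force': [-0.6679, 0.1812, -0.0697], 'grip_width': 0.0001, 'joint_positions': [0.3237, 0.0551, 1.9372, -0.0007, 1.1574, -0.8679]}
trigger [([0.5139, 0.2008, -0.0043], 0.88)]
button_top [([0.5052, 0.1956, 0.0423], 0.62)]
adapter [([0.4936, 0.2875, -0.0009], 0.59)]
rect mm ((508.4695739746094, 199.0406494140625), (89.72980499267578, 59.875972747802734), 4.251023769378662) 4807 z 0.025810227127989527
btn [0.50783809 0.19928786 0.03979889] 758
rect mm ((508.21514892578125, 199.25970458984375), (26.765762329101562, 26.500823974609375), 19.03651237487793) 758 z 0.03986959606520657
```

View pics/w4.png

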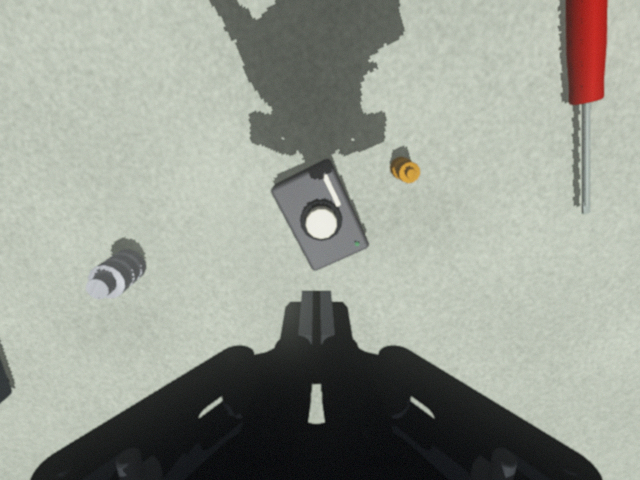

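The button at (320,222), world (0.508, 0.199), lies under the commanded tool position, and the adapter at (405,170) is clear. I'll descend and check the pose.

Request:
drive_tool(commands=[-0.001,0,0.05,0,0,-0.001,0,0.1,0,0,-0.001,0,0.125,0,0,-0.001,0,0.135,0,0,-0.001,0,0.138,0,0,-0.001,0,0.138,0,0,-0.001,0,0.138,0,0])

```text
clock: 10.55
tool_pos: [0.5105, 0.1983, 0.0494]
orientation: [3.14, 0.002, 2.764]
wrist_force: [0.3, -1.4, -0.2]
grip_width: 0.0001
grasp_force: 0.0
```

Request:
drive_tool(commands=[0.002,0,0.004,0,0,0.002,0,0.008,0,0,0.002,0,0.01,0,0,0.002,0,0.012,0,0,0.002,0,0.014,0,0,0.002,0,0.0155,0,0,0.002,0,0.0165,0,0,0.002,0,0.0165,0,0])

```text
clock: 11.55
tool_pos: [0.5075, 0.1988, 0.0338]
orientation: [-3.141, -0.0, 2.764]
wrist_force: [-7.9, -1.6, 19.0]
grip_width: 0.0002
grasp_force: 9.8
```

Request:
drive_tool(commands=[0,0,-0.003,0,0,0,0,-0.01,0,0,0,0,-0.04,0,0,0,0,-0.1,0,0,0,0,-0.15,0,0,0,0,-0.15,0,0])

```text
clock: 12.3
tool_pos: [0.5111, 0.1997, 0.187]
orientation: [3.135, 0.008, 2.764]
wrist_force: [0.6, 0.6, -0.7]
grip_width: 0.0001
grasp_force: 0.0
```

```bash
python3 - <<'E'
from h import *
st()
p=snapshot("wrist"); 
w=rect(p,(.508,.199),.022,.028,.07); rect(p,(.508,.199),.036,.046,.03)
p=snapshot("top"); save(p,"t1.png",(380,200,460,310),5)
E
```

```text
{'clock': 12.3, 'tool_pos': [0.5111, 0.1997, 0.187], 'orientation': [3.135, 0.0082, 2.7643], 'wrist_force': [0.5996, 0.5962, -0.7104], 'grip_width': 0.0001, 'joint_positions': [0.3272, 0.0517, 1.9319, -0.0003, 1.1474, -0.8661]}
rect mm ((508.49322509765625, 199.00051879882812), (89.65274810791016, 59.90804672241211), 4.223501205444336) 4755 z 0.0258174954010138
rect mm ((508.3014221191406, 199.0656280517578), (26.84663200378418, 26.802824020385742), 41.58015823364258) 751 z 0.03987837456897375
```

View pics/t1.png

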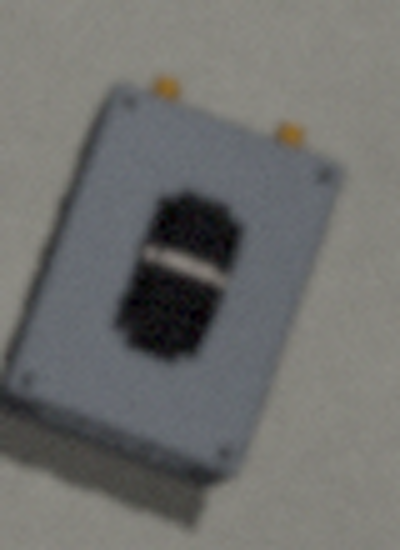

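The wheel's line is in line with both index marks at about (188,262). The trigger box has not moved, and the button is back up at 40 mm. The press bottomed out: the tip reached 0.034 m at 19 N. I'm handing the job in.

```bash
python3 -c "
from h import *
print(robot.finish_job())"
```

```text
the job is handed in; nothing more can be done
None
```

The job is handed in: I rolled the thumbwheel two clicks until its white line sat between the index marks, then pushed the trigger button fully down and let it come up, leaving the trigger box where it lay.

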